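# Clear the punching slab and set up the rivet setter base

### The arm

A 7-joint arm with a two-finger parallel gripper is mounted at the origin on a cart in front of the work surface, level with it; the furniture and walls round the work are solid. World frame = base frame: x ahead of the robot, y to its left, z up, the work surface at z = 0. Lengths are in m, angles in rad, forces in N, time in s.
With the tool pointing down it reaches from about 0.425 to 0.925 m from the base axis. Payload 6.8 kg.
Tool frame: the origin (TCP) lies at the very end of the fingers, on their centre line; the grasp point (between the pads) lies 19 mm behind it; z points along the fingers, y is the line along which they close (so a half turn about z gives the same grasp; the last joint's range is limited). The gripper opens to 85 mm and grips with 20 to 120 N. Pads are 22 mm wide; open, the fingers measure 114 mm over their backs; the gripper's body (76 mm by 85 mm) begins 54 mm behind the grasp point. The pads swing forward as they close: fully open they stand 13 mm farther back than shut.
Start: joints at [-1.257, 0.477, 0.022, 1.555, -0.011, 1.109, -0.083], TCP at [0.276, 0.616, 0.231] pointing down, gripper open.
Joint ranges: [-2.96, 2.96], [-0.34, 2.1], [-1.41, 1.46], [0.24, 2.44], [-1.37, 4.51], [0.17, 1.92], [-2.96, 2.96]. Speed limits (rad/s): [2.39, 2.39, 3.14, 3.14, 3.14, 3.14, 3.14].

### API

Orientations are given as a unit quaternion [w, x, y, z].
In Python, from station import * gives the robot as it stands.
- The arm moves only by the tool jog_arm, never from a script. Its argument "moves" is one flat list of numbers, 7 for each row, row after row: the shift along the tool's x, y, z normalised to -1 to 1, where 1 is 20 mm, then the turn, a rotation vector about the tool's x, y, z normalised to -1 to 1, where 1 is 4 degrees, then the opening, from 0 (shut) to 1 (fully open). In form: [x, y, z, rx, ry, rz, claw, x, y, z, rx, ry, rz, claw, ...]. A call has exactly 8 rows; each row shifts and turns the commanded pose from where the row before left it, along the tool's axes as they then stand; what a row does not reach is not made up. A row lasts 1/12 s, in which the tool goes at most 41.7 mm and 7.16 degrees, less where a joint would pass 70% of its speed; a pose out of reach is approached as far as the arm can. A call with a number of a shift or a turn outside -1 to 1 is refused whole. A call with a gripper value outside its range is refused whole. The fingers move at their own pace and stop on an object; "grip_force" is the grip in N (left out, the last holds). Time passes only in rows, so rows that do not move let the fingers close, or fill a call up. It gives the time, the measured TCP pose, the force, the opening and the grip force at its end, in the units of the state.
- get_obs(): the state, without advancing time (a new reading comes with each control period).
- read_camera(name): name is "scene" or "top" or "wrist"; returns a dict with "color" (400x640x3 uint8, blue, green, red), "fx", "fy", "cx", "cy" (pixels), "rvec" (rotation vector, rad) and "tvec" (3), from world to camera coordinates, as OpenCV has them. Camera axes: x right, y down, z forward; pixel columns grow to the right and rows downward; lengths in m; the calibration is good to about 2 mm. The wrist camera is an equidistant fisheye: a pixel r from the principal point sees the ray r / f radians off the axis. A picture is of the moment at which its call begins. There is no depth.
- hand_in(): hands the job in; it is judged then, once.
The state is a dict: "t": time; "q": joint angles; "joint_vel": joint speeds; "joint_torque": joint torques, N m; "eef_pos": TCP position; "tool_rot": TCP orientation; "contact_force": force on the tool from outside, world axes, zero at the start; "torque": the same for the moment, N m; "gripper_width": opening from 0.0 (shut) to 1.0 (fully open); "grasp_force": force on a finger pad.
Only numpy, scipy, OpenCV 4.12 (cv2) and the standard library are available. Lean on these libraries where they do the work, as an engineer would, in place of code of your own. Each camera call takes 0.05 s, during which the arm holds its last target. There are 200 camera calls.

### The job

The wooden slicker is lying in the way on the black punching slab. Take it off and lay it flat in the wooden tool tray; then stand the small steel rivet setter base, dimple up, in the middle of the slab, setting it down rather than dropping it.

Things in the scene. Friction and masses are not known exactly. Their poses are not given: they have to be found in the camera images.
- slicker: The obstacle: a loose turned wooden edge slicker (a stubby grooved stick without metal), 114 mm long along its own y, at most 25 mm in diameter, 0.04 kg. It lies across the middle of the slab. Origin: the middle of its underside as it lies, 12.5 mm below its centre line.
- slicker_mid (a point): The centre of the slicker, on its centre line, half way along.
- setter_base: Loose plain steel disc, a rivet setter base: 33 mm in diameter, 17 mm high, 0.16 kg, with a shallow dimple in its upper face. It stands on the table to the left or right, with a larger beeswax puck (51 mm across, 18 mm high) about 95 mm from it. Origin: centre of its underside, z up.
- slab: Black punching slab, fixed to the table: 126 mm (its x) by 176 mm (its y), 26 mm high. Origin: centre of its underside.
- slab_top (a point): The middle of the slab's upper face, 26 mm above the table; axes as the slab's.
- tray: Shallow open wooden tool tray with brass corners, fixed to the table, empty: outside 180 mm (its x) by 120 mm (its y), 22 mm high; walls and floor 5 mm thick, so inside 170 by 110 mm, 17 mm deep. It stands on the other side of the slab from the setter base. Origin: centre of its underside, z up.

How it is judged:
By the outcome, as a careful person would: the job done as asked, in the order asked, and still so for the second after the job is handed in, with the robot touching nothing.
It also fails if it takes over 54 s, if anything falls off the work surface, if the arm or the gripper's body presses on something with over 40 N, if the wrist force passes 120 N, or if a joint passes its speed limit or range.

## Working session

There is one attempt and no reset: what is moved stays moved. The work goes in short steps, Python scripts to look and compute and a tool call to move; the robot and the scene stay as the last step left them, time stands still between calls to the robot, and variables do not carry over. Pictures are saved under pics/ and viewed, at most 10 in all, crops included, and the job is handed in when it is done.

Besides the shell and the picture viewer there is one more tool, called after "Call:" by a JSON object that holds its "fn" and its "kwargs". jog_arm: Moves the arm, as the interface text tells. Scaled input: -1 to 1 covers 20 mm each way for a shift and 4 degrees each way for a turn. Its arguments: {"type":"object","properties":{"moves":{"type":"array"},"grip_force":{"type":"number"}},"required":["moves"]}

```bash
mkdir -p pics
python3 - <<'E'
from station import *
import cv2
o=get_obs();print({k:o[k] for k in('t','eef_pos','tool_rot','gripper_width')})
for n in('scene','top'):
    c=read_camera(n);cv2.imwrite(f'pics/{n}0.png',c['color']);print(n,c['fx'],c['fy'],c['cx'],c['cy'],c['rvec'],c['tvec'])
E
```

```text
{'t': 0.0, 'eef_pos': array([0.27611422, 0.61530615, 0.23034412]), 'tool_rot': array([-1.21110349e-04,  2.09316907e-01,  9.77847448e-01, -8.86156479e-04]), 'gripper_width': 1.000252096551146}
scene 444.7965809513143 444.7965809513143 321.3177934186982 204.12513626773045 [ 0.96607604 -2.18974133  1.33145113] [0.37124295 0.2528872  0.9831645 ]
top 400.8687155981123 400.8687155981123 319.04477928300696 202.71309691169745 [ 2.12999154 -2.11957986  0.17291155] [-0.00373953  0.51008707  0.84806764]
```

View pics/top0.png

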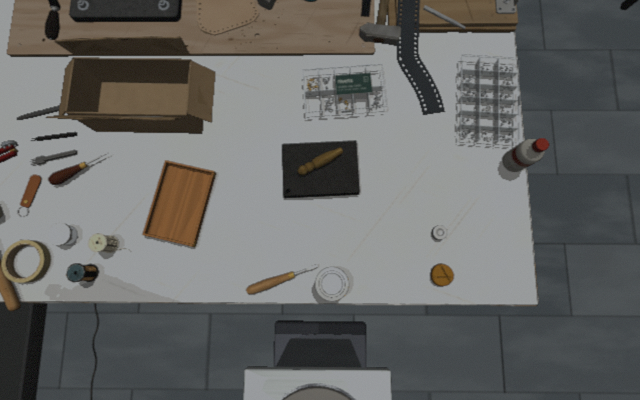

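View pics/scene0.png

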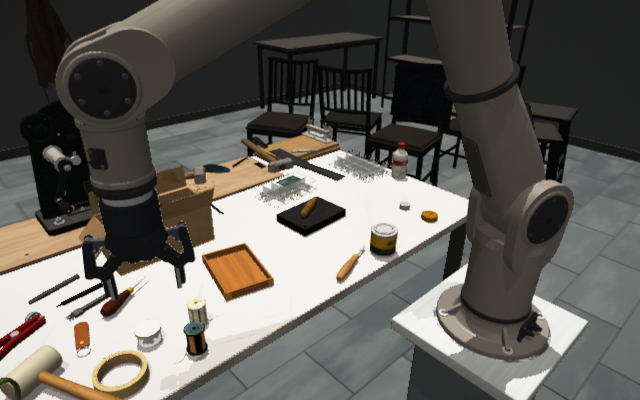

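The top view shows the slab at (320,170) with the slicker on it at (320,162), the tray at (180,204), the setter base at (439,233) and the wax puck at (442,275). The scene view shows the gripper at the left, clear of everything, with the slab at (311,215).

```bash
cat > h.py <<'E'
from station import *
import cv2, numpy as np
from scipy.spatial.transform import Rotation as R
def ray(c,px):
    Rm=cv2.Rodrigues(np.array(c['rvec'],float))[0];t=np.array(c['tvec'],float)
    px=np.atleast_2d(px).astype(float)
    d=np.c_[(px[:,0]-c['cx'])/c['fx'],(px[:,1]-c['cy'])/c['fy'],np.ones(len(px))]
    return -Rm.T@t, d@Rm
def onz(c,px,z):
    o,d=ray(c,px);return (o+d*((z-o[2])/d[:,2])[:,None])[:,:2]
def proj(c,P):
    return cv2.projectPoints(np.atleast_2d(np.array(P,float)),np.array(c['rvec'],float),np.array(c['tvec'],float),np.array([[c['fx'],0,c['cx']],[0,c['fy'],c['cy']],[0,0,1.]]),None)[0][:,0]
def blob(m,box,close=0):
    k=np.zeros_like(m);x0,y0,x1,y1=box;k[y0:y1,x0:x1]=m[y0:y1,x0:x1]
    if close:k=cv2.morphologyEx(k,cv2.MORPH_CLOSE,np.ones((close,close)))
    cs=cv2.findContours(k,cv2.RETR_EXTERNAL,cv2.CHAIN_APPROX_NONE)[0]
    return max(cs,key=cv2.contourArea)[:,0]
def rect(p):
    (c,s,a)=cv2.minAreaRect((p*1000).astype(np.float32)); return np.round(c,1),np.round(s,1),round(a,1)
E
python3 - <<'E'
from h import *
c=read_camera('top');im=c['color'];hsv=cv2.cvtColor(im,cv2.COLOR_BGR2HSV);g=im.max(2)
wood=((hsv[...,1]>90)&(g>50)).astype(np.uint8)*255
dark=((g<70)).astype(np.uint8)*255
print('slab',rect(onz(c,blob(dark,(270,130,370,210),9),.026)))
print('tray',rect(onz(c,blob(wood,(130,150,230,255),5),.022)))
b=blob(wood,(288,143,353,190));print('slicker',rect(onz(c,b,.0385)),cv2.boundingRect(b))
print('puck',rect(onz(c,blob(wood,(425,258,460,292)),.018)))
bg=np.median(im[215:255,455:480].reshape(-1,3),0);print('bg',bg)
d=(np.abs(im.astype(int)-bg).max(2)>18).astype(np.uint8)*255
b=blob(d,(425,220,453,250),3);print('setter',rect(onz(c,b,.017)),cv2.minEnclosingCircle(b))
crop=lambda i,x0,y0,x1,y1,f:cv2.resize(i[y0:y1,x0:x1],None,fx=f,fy=f,interpolation=cv2.INTER_CUBIC)
A=crop(im,275,130,370,205,6);B=crop(im,415,215,465,295,5)
s=read_camera('scene');si=s['color'];cv2.imwrite('pics/s1.png',si)
C=crop(si,260,180,450,240,3)
cv=np.zeros((600,800,3),np.uint8)
A=cv2.resize(A,(532,420));cv[:420,:532]=A;B=cv2.resize(B,(250,400));cv[:400,540:790]=B;cv[420:600,:570]=C
cv2.imwrite('pics/c1.png',cv)
E
```

```text
slab (array([592.6,  -2.5]), array([128.2, 174.2]), 3.0)
tray (array([513.1, 319.6]), array([123.1, 178.8]), 77.3)
slicker (array([611.5,  -2.4]), array([ 22.2, 113.1]), 28.4) (298, 147, 45, 27)
puck (array([ 353.8, -272.7]), array([45.4, 46.3]), 43.7)
bg [154. 154. 152.]
setter (array([ 445.6, -267.9]), array([34.9, 35.1]), 33.1) ((438.13043212890625, 233.3913116455078), 8.657624244689941)
```

View pics/c1.png

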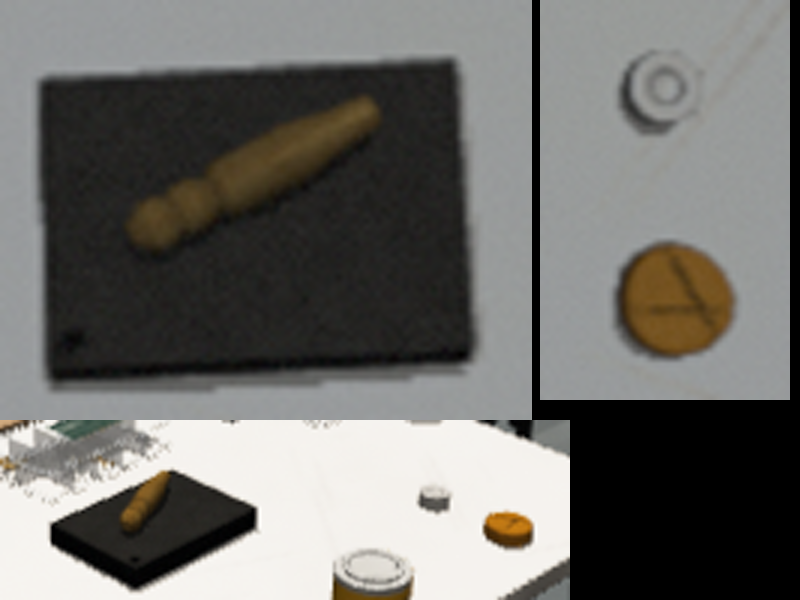

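The close-up shows the slab corners at crop (42,78), (457,62), (470,352) and (50,372). The setter dimple is at (665,88), about px (440,232.6), with a shadow to its left. First move: travel to above the slicker.

Call:
{"fn": "jog_arm", "kwargs": {"moves": [-0.87, -0.67, 0, 0, 0, 0, 1, -0.87, -0.67, 0, 0, 0, 0, 1, -0.87, -0.67, 0, 0, 0, 0, 1, -0.87, -0.67, 0, 0, 0, 0, 1, -0.87, -0.67, 0, 0, 0, 0, 1, -0.87, -0.67, 0, 0, 0, 0, 1, -0.87, -0.67, 0, 0, 0, 0, 1, -0.87, -0.67, 0, 0, 0, 0, 1]}}

```text
t: 0.87
eef_pos: [0.3598, 0.4599, 0.2312]
tool_rot: [-0.0, 0.209, 0.978, -0.0]
contact_force: [0.6, 0.3, -0.1]
gripper_width: 1.0
grasp_force: 0.0
```

Call:
{"fn": "jog_arm", "kwargs": {"moves": [-0.87, -0.67, 0, 0, 0, 0, 1, -0.87, -0.67, 0, 0, 0, 0, 1, -0.87, -0.67, 0, 0, 0, 0, 1, -0.87, -0.67, 0, 0, 0, 0, 1, -0.87, -0.67, 0, 0, 0, 0, 1, -0.87, -0.67, 0, 0, 0, 0, 1, -0.87, -0.67, 0, 0, 0, 0, 1, -0.87, -0.67, 0, 0, 0, 0, 1]}}

```text
t: 1.53
eef_pos: [0.4429, 0.3052, 0.2313]
tool_rot: [-0.0, 0.209, 0.978, -0.0]
contact_force: [0.6, 0.4, -0.3]
gripper_width: 1.0
grasp_force: 0.0
```

Call:
{"fn": "jog_arm", "kwargs": {"moves": [-0.87, -0.67, 0, 0, 0, 0, 1, -0.87, -0.67, 0, 0, 0, 0, 1, -0.87, -0.67, 0, 0, 0, 0, 1, -0.87, -0.67, 0, 0, 0, 0, 1, -0.87, -0.67, 0, 0, 0, 0, 1, -0.87, -0.67, 0, 0, 0, 0, 1, -0.87, -0.67, 0, 0, 0, 0, 1, -0.87, -0.67, 0, 0, 0, 0, 1]}}

```text
t: 2.2
eef_pos: [0.5259, 0.1504, 0.2312]
tool_rot: [-0.0, 0.209, 0.978, -0.0]
contact_force: [0.3, 0.1, -1.0]
gripper_width: 1.004
grasp_force: 0.0
```

Call:
{"fn": "jog_arm", "kwargs": {"moves": [-0.87, -0.67, 0, 0, 0, 0, 1, -0.87, -0.67, 0, 0, 0, 0, 1, -0.87, -0.67, 0, 0, 0, 0, 1, -0.87, -0.67, 0, 0, 0, 0, 1, -0.87, -0.67, 0, 0, 0, 0, 1, -0.87, -0.67, 0, 0, 0, 0, 1, -0.87, -0.67, 0, 0, 0, 0, 1, -0.87, -0.67, 0, 0, 0, 0, 1]}}

```text
t: 2.87
eef_pos: [0.6091, -0.0043, 0.2312]
tool_rot: [-0.0, 0.209, 0.978, 0.0]
contact_force: [0.4, 0.5, 0.2]
gripper_width: 1.002
grasp_force: 0.0
```

Call:
{"fn": "jog_arm", "kwargs": {"moves": [0, 0, 0.2, 0, 0, 1, 1, 0, 0, 0.2, 0, 0, 1, 1, 0, 0, 0.2, 0, 0, 1, 1, 0, 0, 0.2, 0, 0, 1, 1, 0, 0, 0.2, 0, 0, 1, 1, 0, 0, 0.2, 0, 0, 1, 1, 0, 0, 0.2, 0, 0, 1, 1, 0, 0, 0.2, 0, 0, 1, 1]}}

```text
t: 3.53
eef_pos: [0.6086, -0.0033, 0.1989]
tool_rot: [-0.0, 0.472, 0.881, -0.0]
contact_force: [-0.7, -0.0, -0.3]
gripper_width: 0.998
grasp_force: 0.0
```

```bash
cat >> h.py <<'E'
def wray(c,px):
    Rm=cv2.Rodrigues(np.array(c['rvec'],float))[0];t=np.array(c['tvec'],float)
    p=np.atleast_2d(px).astype(float);u=np.c_[(p[:,0]-c['cx'])/c['fx'],(p[:,1]-c['cy'])/c['fy']]
    th=np.linalg.norm(u,axis=1);k=np.where(th>1e-9,np.sin(th)/np.maximum(th,1e-9),1)
    return -Rm.T@t, np.c_[u*k[:,None],np.cos(th)]@Rm
def wonz(c,px,z):
    o,d=wray(c,px);return (o+d*((z-o[2])/d[:,2])[:,None])[:,:2]
E
python3 - <<'E'
from h import *
c=read_camera('wrist');im=c['color'];cv2.imwrite('pics/w1.png',im)
hsv=cv2.cvtColor(im,cv2.COLOR_BGR2HSV);g=im.max(2)
wood=((hsv[...,1]>90)&(g>50)).astype(np.uint8)*255
cs=cv2.findContours(wood,cv2.RETR_EXTERNAL,cv2.CHAIN_APPROX_NONE)[0]
print(c['fx'],c['cx'],c['cy'],(-cv2.Rodrigues(c['rvec'])[0].T@np.array(c['tvec']).ravel()))
for b in cs:
    if cv2.contourArea(b)>150: print(cv2.boundingRect(b),rect(wonz(c,b[:,0],.0385)))
t=read_camera('top')
q=np.array([[282.5,143.9],[356.6,141.1],[358.9,192.9],[283.9,196.4]]);P=onz(t,q,.026);print('slab',P.round(4),P.mean(0),rect(P))
print('dimple',onz(t,[[440,232.6]],.017))
E
```

```text
309.70691628693146 316.4206953753886 200.77497937014476 [0.56246974 0.06670289 0.34117837]
(64, 221, 27, 32) (array([ 370.8, -247.3]), array([54.8, 44.3]), 61.3)
(596, 212, 44, 53) (array([1078.9,  208.4]), array([130.4,  31.6]), 64.8)
(304, 129, 26, 106) (array([608.9,  -4. ]), array([ 23.1, 112.3]), 27.8)
(103, 46, 28, 35) (array([347. ,  -4.8]), array([26. , 56.4]), 53.9)
(153, 0, 16, 20) (array([366.4,  66.8]), array([15.9, 21.9]), 22.8)
slab [[ 0.6526  0.0852]
 [ 0.6598 -0.0878]
 [ 0.5364 -0.0918]
 [ 0.5277  0.0793]] [ 0.59411839 -0.00377205] (array([594.2,  -4.2]), array([125. , 173.2]), 2.7)
dimple [[ 0.44746275 -0.27454511]]
```

View pics/w1.png

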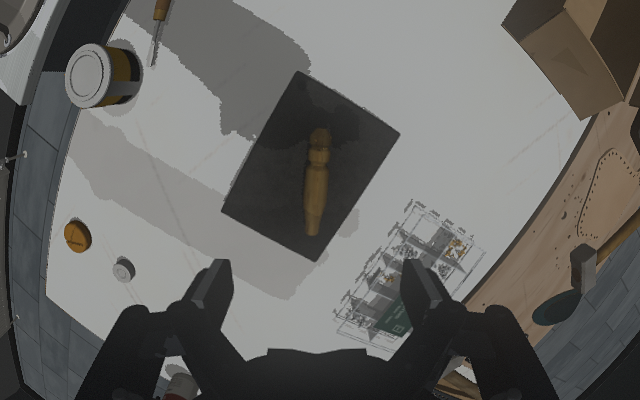

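The wrist view shows the slicker at (316,182), lined up vertically, on the slab. Both views agree on its centre, about (0.610, -0.003), with a yaw of 28°. I'll descend.

Call:
{"fn": "jog_arm", "kwargs": {"moves": [0, 0, 0.85, 0, 0, 0.7, 0.6, 0, 0, 0.85, 0, 0, 0.7, 0.6, 0, 0, 0.85, 0, 0, 0, 0.6, 0, 0, 0.85, 0, 0, 0, 0.6, 0, 0, 0.85, 0, 0, 0, 0.6, 0, 0, 0.85, 0, 0, 0, 0.6, 0, 0, 0.85, 0, 0, 0, 0.6, 0, 0, 0.85, 0, 0, 0, 0.6], "grip_force": 40}}

```text
t: 4.3
eef_pos: [0.609, -0.0032, 0.0627]
tool_rot: [0.0, 0.512, 0.859, 0.0]
contact_force: [0.5, -0.2, 0.0]
gripper_width: 0.599
grasp_force: 0.0
```

Call:
{"fn": "jog_arm", "kwargs": {"moves": [0, 0, 0.4, 0, 0, 0, 0.5, 0, 0, 0.4, 0, 0, 0, 0.5, 0, 0, 0.4, 0, 0, 0, 0.5, 0, 0, 0.2, 0, 0, 0, 0.5, 0, 0, 0.1, 0, 0, 0, 0.5, 0, 0, 0, 0, 0, 0, 0.5, 0, 0, 0, 0, 0, 0, 0.5, 0, 0, 0, 0, 0, 0, 0.5]}}

```text
t: 4.97
eef_pos: [0.6093, -0.0033, 0.0339]
tool_rot: [0.0, 0.513, 0.858, 0.0]
contact_force: [-0.7, -0.2, -0.3]
gripper_width: 0.502
grasp_force: 0.0
```

No contact. I'll lower 3.5 mm more and close.

Call:
{"fn": "jog_arm", "kwargs": {"moves": [0, 0, 0.1, 0, 0, 0, 0.4, 0, 0, 0.08, 0, 0, 0, 0.35, 0, 0, 0, 0, 0, 0, 0.3, 0, 0, 0, 0, 0, 0, 0.2, 0, 0, 0, 0, 0, 0, 0.1, 0, 0, 0, 0, 0, 0, 0, 0, 0, 0, 0, 0, 0, 0, 0, 0, 0, 0, 0, 0, 0]}}

```text
t: 5.63
eef_pos: [0.6088, -0.0033, 0.0297]
tool_rot: [-0.0, 0.513, 0.858, 0.0]
contact_force: [-0.5, -0.5, 1.1]
gripper_width: 0.269
grasp_force: 39.3
```

The grip holds at 23 mm. I'll lift and carry it to the tray.

Call:
{"fn": "jog_arm", "kwargs": {"moves": [0, 0, -0.3, 0, 0, 0, 0, 0, 0, -0.7, 0, 0, 0, 0, 0, 0, -1, 0, 0, 0, 0, 0, 0, -1, 0, 0, 0, 0, 0, 0, -1, 0, 0, 0, 0, 0.8, 0.16, -0.4, 0, 0, 0, 0, 0.8, 0.16, 0, 0, 0, 0, 0, 0.8, 0.16, 0, 0, 0, 0, 0]}}

```text
t: 6.3
eef_pos: [0.5953, 0.0437, 0.12]
tool_rot: [0.001, 0.514, 0.858, 0.001]
contact_force: [-0.0, -0.8, -1.6]
gripper_width: 0.268
grasp_force: 39.2
```

Call:
{"fn": "jog_arm", "kwargs": {"moves": [0.83, 0.17, 0, 0, 0, 0, 0, 0.83, 0.17, 0, 0, 0, 0, 0, 0.83, 0.17, 0, 0, 0, 0, 0, 0.83, 0.17, 0, 0, 0, 0, 0, 0.83, 0.17, 0, 0, 0, 0, 0, 0.83, 0.17, 0, 0, 0, 0, 0, 0.83, 0.17, 0, 0, 0, 0, 0, 0.83, 0.17, 0, 0, 0, 0, 0]}}

```text
t: 6.97
eef_pos: [0.5557, 0.1742, 0.1191]
tool_rot: [0.0, 0.513, 0.858, 0.001]
contact_force: [-0.4, -0.3, -0.6]
gripper_width: 0.264
grasp_force: 39.2
```

Call:
{"fn": "jog_arm", "kwargs": {"moves": [0.93, 0.19, 0, 0, 0, 0, 0, 0.93, 0.19, 0, 0, 0, 0, 0, 0.93, 0.19, 0, 0, 0, 0, 0, 0.93, 0.19, 0, 0, 0, 0, 0, 0.93, 0.19, 0, 0, 0, 0, 0, 0.93, 0.19, 0, 0, 0, 0, 0, 0.93, 0.19, 0, 0, 0, 0, 0, 0.93, 0.19, 0, 0, 0, 0, 0]}}

```text
t: 7.63
eef_pos: [0.5121, 0.3198, 0.1191]
tool_rot: [0.0, 0.513, 0.858, 0.001]
contact_force: [0.0, 0.6, -0.5]
gripper_width: 0.268
grasp_force: 39.2
```

Call:
{"fn": "jog_arm", "kwargs": {"moves": [0, 0, 0.1, 0, 0, -1, 0, 0, 0, 0.1, 0, 0, -1, 0, 0, 0, 0.1, 0, 0, -1, 0, 0, 0, 0.1, 0, 0, -1, 0, 0, 0, 0.1, 0, 0, -1, 0, 0, 0, 0.1, 0, 0, -1, 0, 0, 0, 0.1, 0, 0, -1, 0, 0, 0, 0.1, 0, 0, -1, 0]}}

```text
t: 8.3
eef_pos: [0.5125, 0.3188, 0.103]
tool_rot: [0.001, 0.255, 0.967, 0.0]
contact_force: [0.2, -1.0, -0.4]
gripper_width: 0.261
grasp_force: 39.2
```

Call:
{"fn": "jog_arm", "kwargs": {"moves": [0, 0, 0, 0, 0, -1, 0, 0, 0, 0, 0, 0, -1, 0, 0, 0, 0, 0, 0, -1, 0, 0, 0, 0, 0, 0, -1, 0, 0, 0, 0, 0, 0, -0.3, 0, 0, 0, 0, 0, 0, 0, 0, 0, 0, 0, 0, 0, 0, 0, 0, 0, 0, 0, 0, 0, 0]}}

```text
t: 8.97
eef_pos: [0.5122, 0.3188, 0.1021]
tool_rot: [0.0, 0.11, 0.994, 0.0]
contact_force: [0.1, -0.0, -0.4]
gripper_width: 0.263
grasp_force: 39.2
```

Run:
```python
from h import *
o=get_obs();print(o['eef_pos'],o['gripper_width'],o['grasp_force'],o['q'])
c=read_camera('wrist');im=c['color'];t=read_camera('top')['color'];s=read_camera('scene')['color']
f=lambda i,w,h:cv2.resize(i,(w,h),interpolation=cv2.INTER_CUBIC)
cv=np.zeros((600,800,3),np.uint8);cv[:300,:480]=f(im,480,300);cv[:300,480:]=f(t[130:280,100:260],320,300);cv[300:]=f(s[100:310,80:400],800,300)[:300]
cv2.imwrite('pics/c2.png',cv)
```

```text
[0.51219543 0.31883399 0.10205538] 0.26314796535541896 39.22440284775803 [-0.76814487  0.51046245  0.14261834  1.84886588 -0.0978507   0.78864679
  0.77543801]
```

View pics/c2.png

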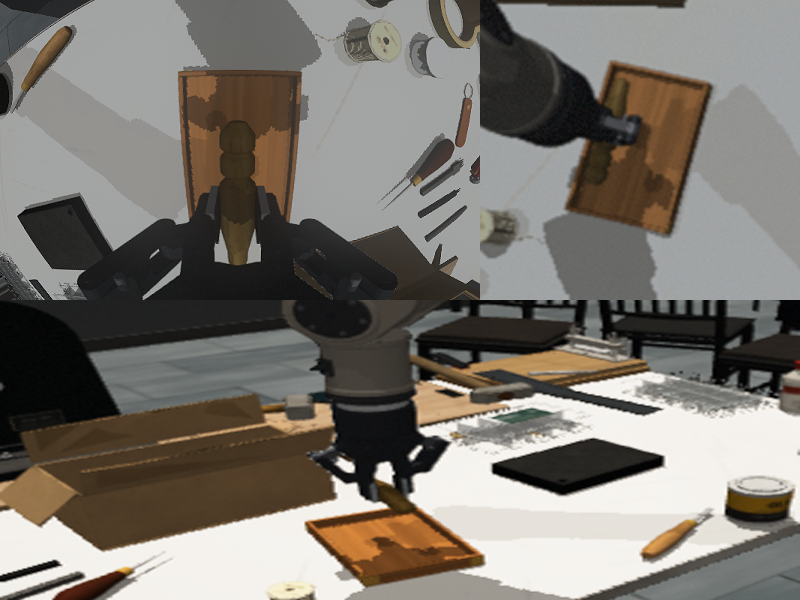

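The slicker is held level and lined up over the tray: in the wrist panel it is at (237,190) between the tray walls at x 185 and 297. I'll lower it.

Call:
{"fn": "jog_arm", "kwargs": {"moves": [0, 0, 0.8, 0, 0, 0, 0, 0, 0, 0.8, 0, 0, 0, 0, 0, 0, 0.8, 0, 0, 0, 0, 0, 0, 0.7, 0, 0, 0, 0, 0, 0, 0.5, 0, 0, 0, 0, 0, 0, 0.4, 0, 0, 0, 0, 0, 0, 0.15, 0, 0, 0, 0, 0, 0, 0, 0, 0, 0, 0]}}

```text
t: 9.78
eef_pos: [0.5119, 0.3187, 0.0182]
tool_rot: [-0.0, 0.11, 0.994, -0.0]
contact_force: [1.0, -0.4, -0.3]
gripper_width: 0.262
grasp_force: 39.2
```

Call:
{"fn": "jog_arm", "kwargs": {"moves": [0, 0, 0.1, 0, 0, 0, 0, 0, 0, 0.1, 0, 0, 0, 0, 0, 0, 0.05, 0, 0, 0, 0, 0, 0, 0.05, 0, 0, 0, 0, 0, 0, 0, 0, 0, 0, 0, 0, 0, 0, 0, 0, 0, 0, 0, 0, 0, 0, 0, 0, 0, 0, 0, 0, 0, 0, 0, 0]}}

```text
t: 10.45
eef_pos: [0.5122, 0.3189, 0.0129]
tool_rot: [0.0, 0.109, 0.994, 0.0]
contact_force: [-0.4, 0.5, -0.5]
gripper_width: 0.263
grasp_force: 39.2
```

Call:
{"fn": "jog_arm", "kwargs": {"moves": [0, 0, 0.05, 0, 0, 0, 0, 0, 0, 0.05, 0, 0, 0, 0, 0, 0, 0.05, 0, 0, 0, 0, 0, 0, 0.03, 0, 0, 0, 0, 0, 0, 0, 0, 0, 0, 0, 0, 0, 0, 0, 0, 0, 0, 0, 0, 0, 0, 0, 0, 0, 0, 0, 0, 0, 0, 0, 0]}}

```text
t: 11.12
eef_pos: [0.512, 0.3188, 0.0092]
tool_rot: [-0.0, 0.109, 0.994, -0.0]
contact_force: [-1.2, -0.4, 3.2]
gripper_width: 0.262
grasp_force: 39.6
```

Contact at 3 N. I'll release slightly, rise, and travel towards the setter.

Call:
{"fn": "jog_arm", "kwargs": {"moves": [0, 0, 0, 0, 0, 0, 0.3, 0, 0, 0, 0, 0, 0, 0.35, 0, 0, 0, 0, 0, 0, 0.45, 0, 0, 0, 0, 0, 0, 0.5, 0, 0, -0.3, 0, 0, 0, 0.5, 0, 0, -0.6, 0, 0, 0, 0.5, 0, 0, -0.9, 0, 0, 0, 0.5, 0, 0, -1, 0, 0, 0, 0.5]}}

```text
t: 11.78
eef_pos: [0.5118, 0.3186, 0.0661]
tool_rot: [-0.0, 0.109, 0.994, -0.0]
contact_force: [0.7, 0.6, 0.3]
gripper_width: 0.498
grasp_force: 0.0
```

Call:
{"fn": "jog_arm", "kwargs": {"moves": [0, 0, -1, 0, 0, 0, 0.5, 0, 0, -1, 0, 0, 0, 0.6, 0, 0, -1, 0, 0, 0, 0.7, 0, -0.9, -1, 0, 0, 0, 0.8, 0, -0.9, 0, 0, 0, 0, 0.8, 0, -0.9, 0, 0, 0, 0, 0.8, -0.2, -0.9, 0, 0, 0, 0, 0.8, -0.2, -0.9, 0, 0, 0, 0, 0.8]}}

```text
t: 12.45
eef_pos: [0.5002, 0.2287, 0.1465]
tool_rot: [0.001, 0.109, 0.994, 0.001]
contact_force: [-0.1, 0.2, -0.5]
gripper_width: 0.797
grasp_force: 0.0
```

Call:
{"fn": "jog_arm", "kwargs": {"moves": [-0.1, -1, 0, 0, 0, 0, 0.8, -0.1, -1, 0, 0, 0, 0, 0.8, -0.1, -1, 0, 0, 0, 0, 0.8, -0.1, -1, 0, 0, 0, 0, 0.8, -0.1, -1, 0, 0, 0, 0, 0.8, -0.1, -1, 0, 0, 0, 0, 0.8, -0.1, -1, 0, 0, 0, 0, 0.8, -0.1, -1, 0, 0, 0, 0, 0.8]}}

```text
t: 13.12
eef_pos: [0.4811, 0.0687, 0.1462]
tool_rot: [0.001, 0.11, 0.994, 0.0]
contact_force: [-0.0, -0.1, 0.4]
gripper_width: 0.801
grasp_force: 0.0
```

Call:
{"fn": "jog_arm", "kwargs": {"moves": [-0.1, -1, 0, 0, 0, 0, 0.8, -0.1, -1, 0, 0, 0, 0, 0.8, -0.1, -1, 0, 0, 0, 0, 0.8, -0.1, -1, 0, 0, 0, 0, 0.8, -0.1, -1, 0, 0, 0, 0, 0.8, -0.1, -1, 0, 0, 0, 0, 0.8, -0.1, -1, 0, 0, 0, 0, 0.8, -0.1, -1, 0, 0, 0, 0, 0.8]}}

```text
t: 13.78
eef_pos: [0.462, -0.091, 0.1462]
tool_rot: [0.001, 0.11, 0.994, 0.0]
contact_force: [0.2, -0.3, -0.3]
gripper_width: 0.799
grasp_force: 0.0
```

Call:
{"fn": "jog_arm", "kwargs": {"moves": [-0.15, -1, 0, 0, 0, -0.4, 0.8, -0.15, -1, 0, 0, 0, -0.4, 0.8, -0.15, -1, 0, 0, 0, -0.4, 0.8, -0.15, -1, 0, 0, 0, -0.4, 0.8, -0.15, -1, 0, 0, 0, -0.4, 0.8, -0.15, -1, 0, 0, 0, -0.4, 0.8, -0.1, -1, 0, 0, 0, -0.4, 0.8, 0, 0, 0, 0, 0, 0, 0.8]}}

```text
t: 14.45
eef_pos: [0.4627, -0.2359, 0.1466]
tool_rot: [0.001, 0.014, 1.0, -0.001]
contact_force: [-0.6, -0.5, -0.3]
gripper_width: 0.801
grasp_force: 0.0
```

Run:
```python
from h import *
o=get_obs();print(o['t'],o['eef_pos'],o['tool_rot'],o['q'])
c=read_camera('wrist');im=c['color'];T=read_camera('top');t=T['color']
def wp(P):
    P=np.atleast_2d(P);p=P@cv2.Rodrigues(c['rvec'])[0].T+np.array(c['tvec']).ravel();r=np.linalg.norm(p[:,:2],axis=1);th=np.arctan2(r,p[:,2]);return p[:,:2]/r[:,None]*th[:,None]*c['fx']+[c['cx'],c['cy']]
u=wp([.447,-.272,.017])[0];print(u)
f=lambda i,w,h:cv2.resize(i,(w,h),interpolation=cv2.INTER_CUBIC)
cv=np.zeros((600,800,3),np.uint8);cv[:300,:480]=f(im,480,300);cv[:300,480:]=f(t[130:280,100:260],320,300)
x,y=int(u[0])-40,max(int(u[1])-30,0);print(x,y);cv[300:,:400]=f(im[y:y+60,max(x,0):max(x,0)+80],400,300)
cv[300:,400:]=f(t[130:205,270:370],400,300)
cv2.imwrite('pics/c3.png',cv);cv2.imwrite('pics/w3.png',im);np.save('w3.npy',c,allow_pickle=True)
```

```text
14.45 [ 0.4627262  -0.23585212  0.14661029] [ 0.00120751  0.01386489  0.99990232 -0.0012845 ] [ 0.0930738   0.33362606  0.31214888  2.02593993 -0.13872594  0.79867706
  2.02887272]
[275.42949238 175.84099082]
235 145
```

View pics/c3.png

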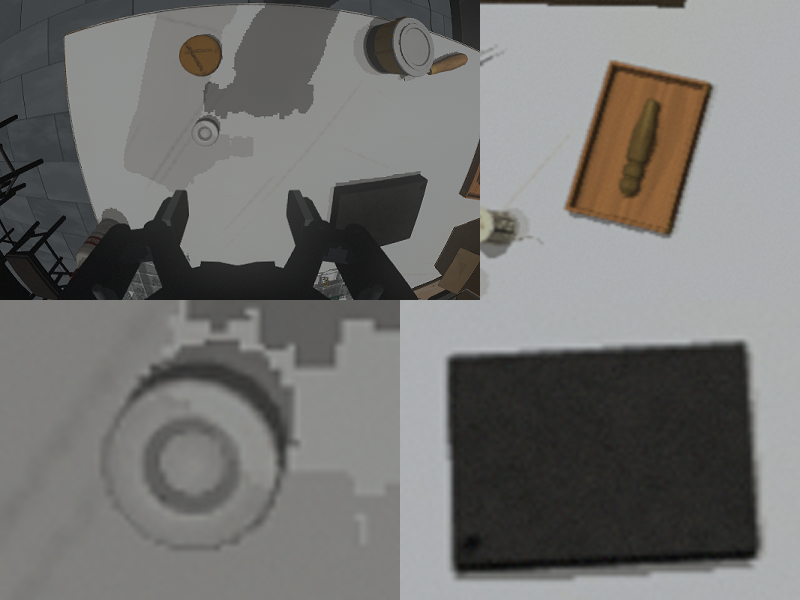

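The slicker lies flat in the middle of the tray, at panel (640,148). The setter's top face is centred at crop (192,463), dimple up. The bare slab's corners are at crop (449,358), (744,343), (757,550) and (455,567).

Run:
```python
from h import *
c=np.load('w3.npy',allow_pickle=True).item()
print('setter w',wonz(c,[[235+191.5/5,145+163/5]],.017))
t=read_camera('top');q=np.array([[449,358],[744,343],[757,550],[455,567]],float);q=(q-[400,300])/4+[270,130]
P=onz(t,q,.026);print(P.round(4),P.mean(0),rect(P))
# slab corners in wrist view (dark, right side)
im=c['color'];g=im.max(2)
s=read_camera('scene');print('t',get_obs()['t'])
si=s['color'];gg=si.max(2);d=(gg<60).astype(np.uint8)*255
b=blob(d,(265,190,355,245),5);h=cv2.convexHull(b.astype(np.int32));a=cv2.approxPolyDP(h,3,True)[:,0]
print(a.tolist());print(proj(s,[[*p,.026] for p in P]).round(1).tolist())
print(onz(s,a,.026).round(4).tolist(), onz(s,a,0).round(4).tolist())
```

```text
setter w [[ 0.44858446 -0.2740697 ]]
[[ 0.6511  0.0858]
 [ 0.6606 -0.0864]
 [ 0.5374 -0.0926]
 [ 0.5269  0.0796]] [ 0.59399513 -0.00340681] (array([593.7,  -3.4]), array([124.4, 173.2]), 3.2)
t 14.65
[[344, 209], [343, 216], [306, 235], [277, 220], [278, 214], [316, 197]]
[[276.6, 213.4], [316.7, 195.4], [345.1, 208.3], [305.3, 228.6]]
[[0.5364, -0.0867], [0.5075, -0.053], [0.4998, 0.1006], [0.6185, 0.1094], [0.6451, 0.0849], [0.6535, -0.0768]] [[0.5695, -0.1218], [0.5394, -0.0868], [0.5314, 0.073], [0.6549, 0.0821], [0.6825, 0.0567], [0.6912, -0.1115]]
```

Call:
{"fn": "jog_arm", "kwargs": {"moves": [0.22, -0.65, 0.7, 0, 0, 0, 0.8, 0.22, -0.65, 0.8, 0, 0, 0, 0.8, 0.22, -0.65, 0.8, 0, 0, 0, 0.8, 0, 0, 0.8, 0, 0, 0, 0.8, 0, 0, 0.8, 0, 0, 0, 0.7, 0, 0, 0.8, 0, 0, 0, 0.7, 0, 0, 0.8, 0, 0, 0, 0.7, 0, 0, 0.6, 0, 0, 0, 0.7]}}

```text
t: 15.32
eef_pos: [0.4487, -0.2684, 0.0221]
tool_rot: [-0.0, 0.011, 1.0, 0.001]
contact_force: [0.4, 0.6, 1.0]
gripper_width: 0.701
grasp_force: 0.0
```

Call:
{"fn": "jog_arm", "kwargs": {"moves": [0, 0, 0.4, 0, 0, 0, 0.6, 0, 0, 0.3, 0, 0, 0, 0.6, 0, 0, 0.2, 0, 0, 0, 0.6, 0, 0, 0.1, 0, 0, 0, 0.55, 0, 0, 0, 0, 0, 0, 0.5, 0, 0, 0, 0, 0, 0, 0.5, 0, 0, 0, 0, 0, 0, 0.5, 0, 0, 0, 0, 0, 0, 0.5]}}

```text
t: 15.98
eef_pos: [0.4489, -0.2701, 0.0035]
tool_rot: [0.0, 0.012, 1.0, -0.0]
contact_force: [0.2, -0.8, -0.6]
gripper_width: 0.499
grasp_force: 0.0
```

Call:
{"fn": "jog_arm", "kwargs": {"moves": [0, -0.2, 0, 0, 0, 0, 0.5, 0, 0, 0, 0, 0, 0, 0.45, 0, 0, 0, 0, 0, 0, 0.4, 0, 0, 0, 0, 0, 0, 0.35, 0, 0, 0, 0, 0, 0, 0.3, 0, 0, 0, 0, 0, 0, 0.2, 0, 0, 0, 0, 0, 0, 0.2, 0, 0, 0, 0, 0, 0, 0.2], "grip_force": 50}}

```text
t: 16.65
eef_pos: [0.4486, -0.2744, 0.0035]
tool_rot: [0.0, 0.012, 1.0, -0.0]
contact_force: [-1.6, -0.6, 5.5]
gripper_width: 0.354
grasp_force: 49.1
```

Gripped. I'll lift and carry to the slab middle.

Call:
{"fn": "jog_arm", "kwargs": {"moves": [0, 0, -0.1, 0, 0, 0, 0.2, 0, 0, -0.3, 0, 0, 0, 0.2, 0, 0, -0.6, 0, 0, 0, 0.2, 0, 0, -0.8, 0, 0, 0, 0.2, 0, 0, -0.8, 0, 0, 0, 0.2, 0, 0, -0.8, 0, 0, 0, 0.2, 0, 0, -0.8, 0, 0, 0, 0.2, 0, 0, -0.4, 0, 0, 0, 0.2]}}

```text
t: 17.32
eef_pos: [0.4494, -0.2744, 0.0976]
tool_rot: [0.001, 0.012, 1.0, -0.0]
contact_force: [-0.1, -0.1, -0.8]
gripper_width: 0.352
grasp_force: 49.6
```

Call:
{"fn": "jog_arm", "kwargs": {"moves": [-0.44, 0.86, 0, 0, 0, 0, 0.2, -0.44, 0.86, 0, 0, 0, 0, 0.2, -0.44, 0.86, 0, 0, 0, 0, 0.2, -0.44, 0.86, 0, 0, 0, 0, 0.2, -0.44, 0.86, 0, 0, 0, 0, 0.2, -0.44, 0.86, 0, 0, 0, 0, 0.2, -0.44, 0.86, 0, 0, 0, 0, 0.2, -0.44, 0.86, 0, 0, 0, 0, 0.2]}}

```text
t: 17.98
eef_pos: [0.5224, -0.1371, 0.0954]
tool_rot: [-0.0, 0.012, 1.0, 0.0]
contact_force: [-0.1, 0.1, -0.8]
gripper_width: 0.356
grasp_force: 49.6
```

Call:
{"fn": "jog_arm", "kwargs": {"moves": [-0.5, 0.95, 0, 0, 0, 0, 0.2, -0.5, 0.95, 0, 0, 0, 0, 0.2, -0.5, 0.95, 0, 0, 0, 0, 0.2, -0.5, 0.95, 0, 0, 0, 0, 0.2, -0.5, 0.95, 0, 0, 0, 0, 0.2, -0.5, 0.95, 0, 0, 0, 0, 0.2, -0.5, 0.95, 0, 0, 0, 0, 0.2, 0, 0.15, 0, 0, 0, 0, 0.2]}}

```text
t: 18.65
eef_pos: [0.5974, 0.0014, 0.0954]
tool_rot: [0.001, 0.009, 1.0, 0.001]
contact_force: [0.1, 1.2, -1.4]
gripper_width: 0.356
grasp_force: 49.6
```

Call:
{"fn": "jog_arm", "kwargs": {"moves": [0, 0, 0, 0, 0, 0, 0.2, 0, 0, 0, 0, 0, 0, 0.2, 0, 0, 0.5, 0, 0, 0, 0.2, 0, 0, 0.5, 0, 0, 0, 0.2, 0, 0, 0.5, 0, 0, 0, 0.2, 0, 0, 0, 0, 0, 0, 0.2, 0, 0, 0, 0, 0, 0, 0.2, 0, 0, 0, 0, 0, 0, 0.2]}}

```text
t: 19.32
eef_pos: [0.5954, -0.0041, 0.0649]
tool_rot: [-0.0, 0.012, 1.0, -0.0]
contact_force: [0.1, -0.0, -0.8]
gripper_width: 0.353
grasp_force: 49.6
```

Run:
```python
from h import *
o=get_obs();print(o['t'],o['eef_pos'],o['tool_rot'],o['gripper_width'],o['grasp_force'])
c=read_camera('wrist');im=c['color'];S=read_camera('scene')['color']
f=lambda i,w,h:cv2.resize(i,(w,h),interpolation=cv2.INTER_CUBIC)
cv=np.zeros((600,800,3),np.uint8);cv[:400,:640]=im;cv[400:,:400]=f(S[160:250,220:400],400,200)
cv2.imwrite('pics/c4.png',cv);np.save('w4.npy',c,allow_pickle=True)
```

```text
19.3167 [ 0.59535342 -0.00413986  0.06485797] [-2.22316918e-04  1.21353073e-02  9.99926337e-01 -7.61429075e-05] 0.3529002814803303 49.615094445507566
```

View pics/c4.png

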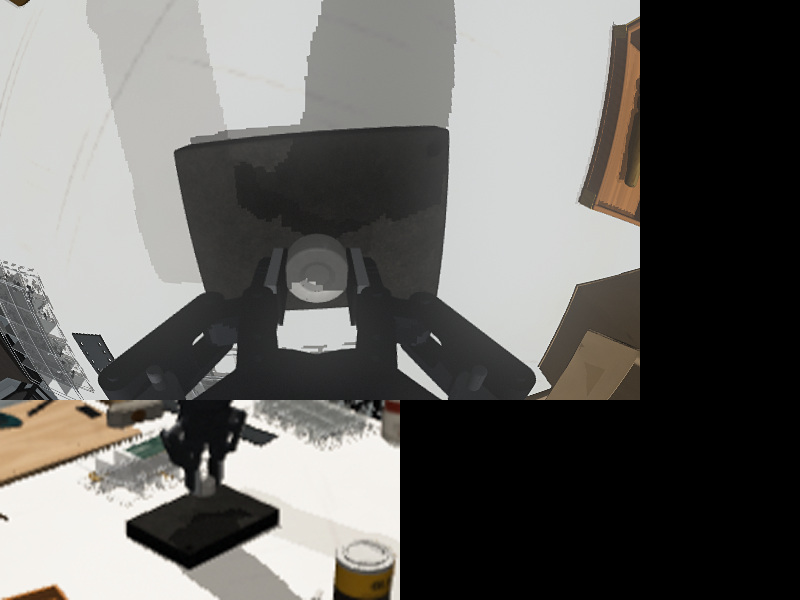

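The wrist view shows the setter held between the pads with its dimple at about (316,275) and no visible tilt. The slab's near corners are at (176,152) and (447,128).

Run:
```python
from h import *
c=np.load('w4.npy',allow_pickle=True).item()
print('dimple',wonz(c,[[316.5,274]],.0784))
P=wonz(c,[[176,152],[447,129],[440,260],[203,280]],.026);print(P.round(4))
m=(P[0]+P[1])/2;v=P[1]-P[0];print('len',np.linalg.norm(v),'centre',m+.063*np.array([v[1],-v[0]])/np.linalg.norm(v))
```

```text
dimple [[ 0.59342429 -0.00307381]]
[[ 0.5388 -0.0907]
 [ 0.5288  0.0791]
 [ 0.6201  0.084 ]
 [ 0.6325 -0.0869]]
len 0.17008211868570353 centre [ 0.59664737 -0.00207278]
```

The setter is within about 2 mm of the slab centre. I'll lower it.

Call:
{"fn": "jog_arm", "kwargs": {"moves": [0, 0, 0.4, 0, 0, 0, 0.2, 0, 0, 0.4, 0, 0, 0, 0.2, 0, 0, 0.4, 0, 0, 0, 0.2, 0, 0, 0.3, 0, 0, 0, 0.2, 0, 0, 0.1, 0, 0, 0, 0.2, 0, 0, 0.05, 0, 0, 0, 0.2, 0, 0, 0, 0, 0, 0, 0.2, 0, 0, 0, 0, 0, 0, 0.2]}}

```text
t: 20.08
eef_pos: [0.5957, -0.0039, 0.0322]
tool_rot: [0.0, 0.012, 1.0, -0.0]
contact_force: [-0.1, 0.2, -1.2]
gripper_width: 0.353
grasp_force: 49.6
```

Call:
{"fn": "jog_arm", "kwargs": {"moves": [0, 0, 0.03, 0, 0, 0, 0.2, 0, 0, 0.03, 0, 0, 0, 0.2, 0, 0, 0.03, 0, 0, 0, 0.2, 0, 0, 0, 0, 0, 0, 0.2, 0, 0, 0, 0, 0, 0, 0.2, 0, 0, 0, 0, 0, 0, 0.2, 0, 0, 0, 0, 0, 0, 0.2, 0, 0, 0, 0, 0, 0, 0.2]}}

```text
t: 20.75
eef_pos: [0.5955, -0.0038, 0.0303]
tool_rot: [0.0, 0.012, 1.0, 0.0]
contact_force: [0.2, 0.1, -2.2]
gripper_width: 0.354
grasp_force: 49.6
```

Call:
{"fn": "jog_arm", "kwargs": {"moves": [0, 0, 0.03, 0, 0, 0, 0.2, 0, 0, 0.03, 0, 0, 0, 0.2, 0, 0, 0, 0, 0, 0, 0.2, 0, 0, 0, 0, 0, 0, 0.2, 0, 0, 0, 0, 0, 0, 0.2, 0, 0, 0, 0, 0, 0, 0.2, 0, 0, 0, 0, 0, 0, 0.2, 0, 0, 0, 0, 0, 0, 0.2]}}

```text
t: 21.42
eef_pos: [0.5955, -0.0038, 0.0291]
tool_rot: [0.0, 0.012, 1.0, 0.0]
contact_force: [-0.3, -0.3, 0.0]
gripper_width: 0.353
grasp_force: 49.7
```

Call:
{"fn": "jog_arm", "kwargs": {"moves": [0, 0, 0.03, 0, 0, 0, 0.2, 0, 0, 0.02, 0, 0, 0, 0.2, 0, 0, 0, 0, 0, 0, 0.2, 0, 0, 0, 0, 0, 0, 0.2, 0, 0, 0, 0, 0, 0, 0.2, 0, 0, 0, 0, 0, 0, 0.2, 0, 0, 0, 0, 0, 0, 0.2, 0, 0, 0, 0, 0, 0, 0.2]}}

```text
t: 22.08
eef_pos: [0.5955, -0.0038, 0.029]
tool_rot: [0.0, 0.012, 1.0, 0.0]
contact_force: [-4.2, 0.6, 9.3]
gripper_width: 0.353
grasp_force: 50.8
```

Contact. I'll open gently and rise.

Call:
{"fn": "jog_arm", "kwargs": {"moves": [0, 0, -0.02, 0, 0, 0, 0.36, 0, 0, 0, 0, 0, 0, 0.38, 0, 0, 0, 0, 0, 0, 0.42, 0, 0, 0, 0, 0, 0, 0.48, 0, 0, 0, 0, 0, 0, 0.55, 0, 0, 0, 0, 0, 0, 0.6, 0, 0, -0.2, 0, 0, 0, 0.6, 0, 0, -0.5, 0, 0, 0, 0.6]}}

```text
t: 22.75
eef_pos: [0.5944, -0.0038, 0.0418]
tool_rot: [-0.001, 0.012, 1.0, -0.0]
contact_force: [0.8, -0.1, 0.9]
gripper_width: 0.6
grasp_force: 0.0
```

Call:
{"fn": "jog_arm", "kwargs": {"moves": [0, 0, -0.8, 0, 0, 0, 0.6, 0, 0, -0.8, 0, 0, 0, 0.6, 0, 0, -0.8, 0, 0, 0, 0.6, 0, 0, -0.8, 0, 0, 0, 0.6, 0, 0, -0.8, 0, 0, 0, 0.6, 0, 0, -0.8, 0, 0, 0, 0.6, 0, 0, -0.5, 0, 0, 0, 0.6, 0, 0, 0, 0, 0, 0, 0.6]}}

```text
t: 23.42
eef_pos: [0.5971, -0.0039, 0.1515]
tool_rot: [0.002, 0.012, 1.0, 0.0]
contact_force: [0.4, 0.0, 0.5]
gripper_width: 0.602
grasp_force: 0.0
```

Run:
```python
from h import *
c=read_camera('wrist');im=c['color'];S=read_camera('scene')['color']
f=lambda i,w,h:cv2.resize(i,(w,h),interpolation=cv2.INTER_CUBIC)
cv=np.zeros((600,800,3),np.uint8);cv[:400,:640]=im;cv[400:,:400]=f(S[160:250,220:400],400,200)
cv2.imwrite('pics/c5.png',cv)
g=im.max(2);m=(g>75).astype(np.uint8)*255
for b in cv2.findContours(m,cv2.RETR_EXTERNAL,cv2.CHAIN_APPROX_NONE)[0]:
    if 150<cv2.contourArea(b)<6000: print(cv2.boundingRect(b),rect(wonz(c,b[:,0],.043)))
np.save('w5.npy',c,allow_pickle=True)
```

```text
(413, 375, 49, 25) (array([882.3, 168. ]), array([118. ,  33.7]), 41.8)
(0, 367, 29, 33) (array([1143.2, -892. ]), array([ 67.5, 599.3]), 33.6)
(189, 345, 38, 47) (array([ 828.5, -146.2]), array([ 39.7, 117.6]), 54.7)
(407, 344, 34, 31) (array([807.2, 128.2]), array([59.7, 46.6]), 1.8)
(9, 293, 35, 48) (array([ 798.9, -502.3]), array([ 74. , 110.2]), 26.4)
(298, 178, 38, 37) (array([595.4,  -2.7]), array([31.7, 32.3]), 88.6)
```

View pics/c5.png

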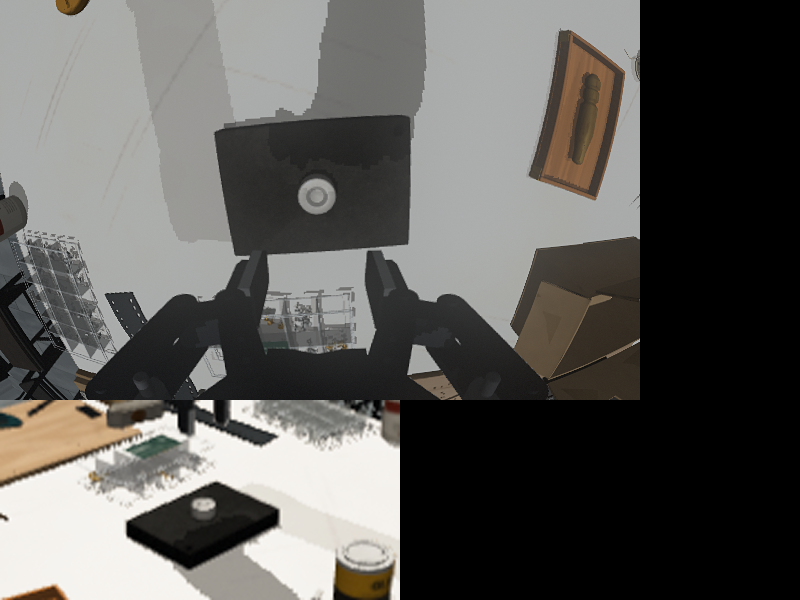

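The setter stands flat, dimple up, at (317,196), in the middle of the slab. The slicker lies in the tray at (585,118) and the gripper is clear.

```bash
python3 -c "
from station import *
print(hand_in())"
```

```text
the job is handed in; nothing more can be done
None
```

The job is handed in, with no verdict returned: the slicker lies flat in the tray, and the setter base was set down on the slab, dimple up, within about 2 mm of its centre; it took about 24 s.

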